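Load a T-ended bar on the narrow anvil of a marking press and stamp it

ROBOT

A 6-joint arm with a two-finger parallel gripper is mounted at the origin on the work surface. World frame = base frame: x ahead of the robot, y to its left, z up, the work surface at z = 0. Lengths are in mm, angles in rad, forces in N, time in s.
With the tool pointing down it reaches from about 350 to 800 mm from the base axis. Payload 7.3 kg.
Tool frame: the origin (TCP) lies on the centre line of the jaws, within the pads' length; the fingertips stand 25 mm ahead of it and the grasp point (between the pads) lies 6 mm ahead of it; z points along the fingers, y is the line along which they close (so a half turn about z gives the same grasp; the last joint's range is limited). The gripper opens to 85 mm and grips with 20 to 120 N. Pads are 22 mm wide; open, the fingers measure 114 mm over their backs; the gripper's body (76 mm by 85 mm) begins 54 mm behind the grasp point. The pads swing forward as they close: fully open they stand 13 mm farther back than shut.
Start: joints at [1.018, 0.342, 1.524, -0, 1.275, -0.146], TCP at [207.714, 482.179, 256.322] pointing down, gripper open.
Joint ranges: [-2.53, 2.53], [-0.77, 2.02], [0.04, 2.7], [-1, 4.14], [0.28, 2.66], [-3.11, 3.11]. Speed limits (rad/s): [2.57, 2.57, 3.14, 3.14, 3.14, 3.14].

INTERFACE

Orientations are given as [roll, pitch, yaw] about the fixed x, y, z axes, in that order (R = Rz(yaw) Ry(pitch) Rx(roll)).
In Python, from bench import bot gives the robot as it stands.
- The arm moves only by the tool jog_arm, never from a script. Its argument "deltas" is a list of rows, each a list of 2 entries, a list of its own where there are three numbers: the shift along the tool's x, y, z in units of 0.02 m (1.0 is 0.02 m), then the turn about the tool's z in units of 6 degrees (1.0 is 6 degrees). A call has 1 to 20 rows; each row shifts and turns the commanded pose from where the row before left it, along the tool's axes as they then stand; what a row does not reach is not made up. A row lasts 1/8 s, in which the tool goes at most 62.5 mm and 10.7 degrees, less where a joint would pass 70% of its speed; a pose out of reach is approached as far as the arm can. A call with a number of a shift or a turn outside -1 to 1 is refused whole. A call with a gripper value outside its range is refused whole. "grip" is the closure, from -1 (fully open) to 1 (shut), set as the call begins (left out, the last holds). The fingers move at their own pace and stop on an object; "grip_force" is the grip in N (left out, the last holds). Time passes only in rows, so rows that do not move let the fingers close. It gives the time, the measured TCP pose, the force, the opening and the grip force at its end, in the units of the state.
- bot.get_state(): the state, without advancing time (a new reading comes with each control period).
- bot.get_image(name): name is "scene" or "side" or "wrist"; returns a dict with "image" (400x640x3 uint8, red, green, blue), "K" (3x3 intrinsics, pixels), "xyz" and "orientation" of the camera in the world. Camera axes: x right, y down, z forward; pixel columns grow to the right and rows downward; lengths in mm; the calibration is good to about 2 mm. The wrist camera is an equidistant fisheye: a pixel r from the principal point sees the ray r / f radians off the axis. A picture is of the moment at which its call begins. There is no depth.
- bot.hand_in(): hands the job in; it is judged then, once.
The state is a dict: "clock": time; "joint_positions": joint angles; "joint_velocities": joint speeds; "joint_torque": joint torques, N m; "ee_pos": TCP position; "tcp_rot": TCP orientation; "ft_force": force on the tool from outside, world axes, zero at the start; "moment": the same for the moment, N m; "finger_gap": finger opening in mm; "grasp_force": force on a finger pad.
Only numpy, scipy, OpenCV 4.12 (cv2) and the standard library are available. Lean on these libraries where they do the work, as an engineer would, in place of code of your own. Each camera call takes 0.05 s, during which the arm holds its last target. There are 200 camera calls.

TASK

Take the T-ended bar out of the rack and lay it balanced on the middle of the press's narrow anvil, in line with the press, T end in under the frame towards the column (no hand fits there: put the bar down on the bench on the way and take it again by its plain end). Let go, then press the plunger head down until its foot stands firmly on the bar, and let it spring back, leaving the bar lying level on the anvil. Leave the plain bar, strap roll, screwdriver and screw bin where they are.

Things in the scene. Friction and masses are not known exactly. Their poses are not given: they have to be found in the camera images.
- t_bar: Aluminium bar along its own y, 200 long, 40 wide, 16 thick (mm), about 0.22 kg. The 20 mm at its -y end are a flat crosspiece 66 wide: a T from above. Origin: underside, at the balance point, 95 from the T end's face, 105 from the plain end. z up. Starts lying flat in either rack slot, T end sticking out 60 to 75 past the lip, roughly square to it.
- plain_bar: Bystander: plain aluminium bar 160 x 40 x 16 mm without a crosspiece, along its own y, in the rack's other slot, sticking out 45 to 60 mm. Origin: centre of the underside.
- rack: Fixed grey steel rack (mm), open to its -y. Origin: on the bench under the middle of the front lip; +y goes in. Floor 264 wide (x), y 0 to 165, top at z 25: the bars lie on it. Two slots centred at x -64 and +64, about 120 wide, clear from z 25 to 75. Walls and roof begin at y 30; roof top z 83; two fixed green bins on it from y 47, up to z 153.
- press: Fixed blue C-frame hand press (mm). Origin: on the bench under the anvil's centre; z up; column on the -y side, throat open to +y and both sides. Base plate x +-55, y -175 to 40, 15 high. Column 40 wide, face at y -125. Overhead arm 36 wide, from the column to y +16, z 130 to 155. Only the anvil carries the bar; it overhangs at both ends.
- anvil_top (a point): Centre of the top face of the anvil, a bare steel block 44 mm wide (x) and only 28 mm long (y), 60 mm above the bench; axes as the press. The plunger's foot, a disc 22 mm across, hangs 38 mm above it at rest.
- plunger (a joint): Plunger travel in m: 0 at rest (up), grows as pressed down. Springs back: about 2 N to start, 200 N/m more, about 6 N at 0.022, where its foot meets the top of a bar on the anvil and stops. With no bar it goes on to 0.030.
- plunger_top (a point): Centre of the top of the plunger's black mushroom head (36 mm across, 15 mm high), straight above the anvil's centre; at rest at z = 213 mm.
- strap_roll: Bystander: flat roll of dark strap, 104 mm across, 38 mm high, loose on the bench. Origin: centre of the underside.
- screwdriver: Bystander: screwdriver 190 mm long, handle 26 mm thick, lying loose on the bench along its own x (handle to -x). Origin: mid-length, on the bench.
- screw_bin: Bystander: open blue bin of screws, 80 (x) x 110 (y) x 50 mm, loose on the bench. Origin: centre of the underside.
- t_end (a point): Top edge of the T-bar's T end, at mid-width: 95 mm from the bar's origin towards its -y, 16 mm above its underside.
Things that resemble listed ones, but are neither listed nor needed, are in the scene too. Of the things that look like the press, take the one that is nearest to the robot's base at the start.

How it is judged:
By the outcome, as a careful person would: the job done as asked, in the order asked, and still so for the second after the job is handed in, with the robot touching nothing.
It also fails if it takes over 70 s, if anything falls off the work surface, if the arm or the gripper's body presses on something with over 40 N, if the wrist force passes 120 N, or if a joint passes its speed limit or range.

## Working session

There is one attempt and no reset: what is moved stays moved. The work goes in short steps, Python scripts to look and compute and a tool call to move; the robot and the scene stay as the last step left them, time stands still between calls to the robot, and variables do not carry over. Pictures are saved under pics/ and viewed, at most 10 in all, crops included, and the job is handed in when it is done.

Besides the shell and the picture viewer there is one more tool, called after "Emit:" by a JSON object that holds its "op" and its "data", one argument or row to a line. jog_arm: Moves the arm, as the interface text tells. Its arguments: {"type":"object","properties":{"deltas":{"type":"array","items":{"type":"array"}},"grip":{"type":"number"},"grip_force":{"type":"number"}},"required":["deltas"]}

```bash
mkdir -p pics; ls; python3 - <<'E'
from bench import bot
import cv2,pickle
d={}
for n in ["scene","side","wrist"]:
    r=bot.get_image(n);d[n]=r
    cv2.imwrite(f"pics/{n}0.png",r["image"][:,:,::-1]);print(n,r["K"],r["xyz"],r["orientation"])
pickle.dump(d,open("d0.pkl","wb"))
s=bot.get_state();print(s)
E
```

```text
pics
scene [[397.20392649   0.         315.56283141]
 [  0.         397.20392649 193.41458307]
 [  0.           0.           1.        ]] [1256.03800009  -59.24739442 1126.33727339] [-2.50249105 -0.00785179  1.52735099]
side [[462.22579121   0.         328.10716796]
 [  0.         462.22579121 202.31220226]
 [  0.           0.           1.        ]] [-147.41097603 -763.00192842 1072.00630151] [-2.30730183  0.00335756 -0.76115199]
wrist [[309.70691629   0.         322.6214402 ]
 [  0.         309.70691629 196.40770624]
 [  0.           0.           1.        ]] [145.21310643 508.67323024 372.07573101] [2.87202643e+00 2.12122742e-03 1.16371610e+00]
{'clock': 0.15, 'joint_positions': array([ 1.01801520e+00,  3.42595162e-01,  1.52478641e+00, -1.54550474e-05,
        1.27539839e+00, -1.45996222e-01]), 'joint_velocities': array([-0.00146561, -0.00358092, -0.00331234, -0.00075333, -0.0003099 ,
       -0.00080482]), 'joint_torque': array([ 7.62928084e-04, -4.33906245e+01, -2.46146357e+01, -2.38168641e-04,
        5.75293845e-03, -1.06349745e-06]), 'ee_pos': array([207.56146458, 481.93807262, 255.77263161]), 'tcp_rot': array([-3.14041583e+00, -1.58104313e-04,  2.73481216e+00]), 'ft_force': array([ 0.64249663, -0.1786343 , -0.10508061]), 'moment': array([-0.0197627 , -0.02266122,  0.07176463]), 'grasp_force': 0.0, 'finger_gap': 85.54640622596166}
```

View pics/scene0.png

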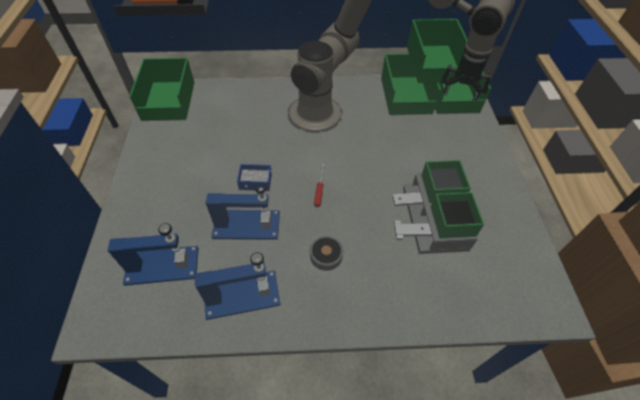

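View pics/side0.png

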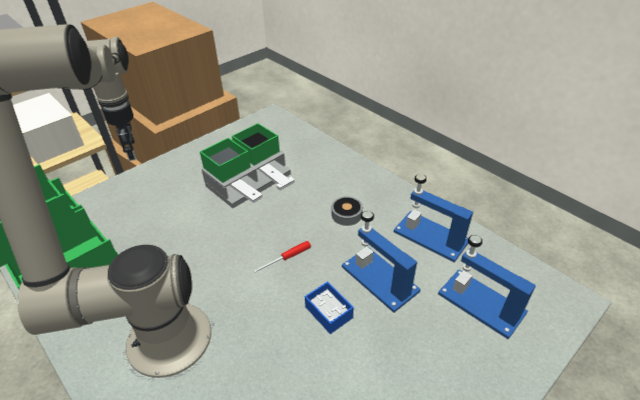

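The scene view shows the nearest press at about (245,215), with its column at -y (image left). The rack is at (440,215), and the T-bar is the front one, with its T end at (399,229). Next I'll make zoomed crops for measuring.

```bash
python3 - <<'E'
import cv2,pickle,numpy as np
d=pickle.load(open("d0.pkl","rb"))
def crop(n,x,y,w,h,W,H):
    return cv2.resize(d[n]["image"][y:y+h,x:x+w,::-1],(W,H),interpolation=cv2.INTER_CUBIC)
a=crop("scene",200,180,90,65,400,289);b=crop("scene",385,155,100,100,300,300)
c=crop("side",335,205,90,105,257,300);e=crop("side",195,120,105,90,350,300)
M=np.zeros((600,800,3),np.uint8)
M[:289,:400]=a;M[:300,420:720]=b;M[300:,:257]=c;M[300:,420:770]=e
cv2.imwrite("pics/m0.png",M)
E
```

```text
(no output)
```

View pics/m0.png

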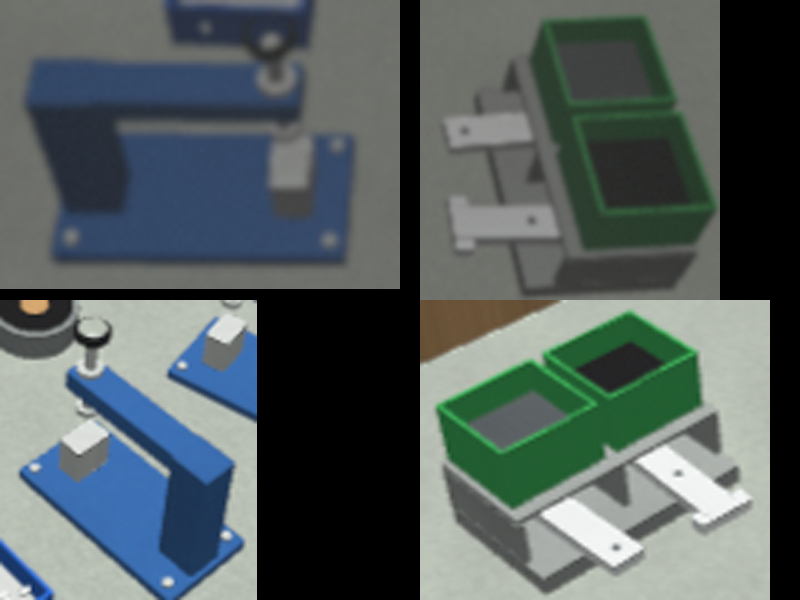

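The crops give usable corner points: the anvil top is at crop (291,165) and the head at (270,38), and the T-bar's T face is at (450,222). Now I'll fit the poses by least squares.

```bash
cat > h.py <<'E'
import numpy as np
from scipy.spatial.transform import Rotation as Ro
from scipy.optimize import least_squares
def proj(c,P):
    R=Ro.from_euler("xyz",c["orientation"]).as_matrix()
    p=(np.atleast_2d(P)-c["xyz"])@R; K=c["K"]
    return np.c_[K[0,0]*p[:,0]/p[:,2]+K[0,2],K[1,1]*p[:,1]/p[:,2]+K[1,2]]
def ray(c,uv,z,fish=False):   # pixel -> point on plane z
    R=Ro.from_euler("xyz",c["orientation"]).as_matrix();K=c["K"]
    v=np.array([(uv[0]-K[0,2])/K[0,0],(uv[1]-K[1,2])/K[1,1]])
    if fish:
        r=np.hypot(*v);k=np.array([*(v*np.sin(r)/max(r,1e-9)),np.cos(r)])
    else: k=np.array([*v,1])
    k=R@k; return c["xyz"]+k*(z-c["xyz"][2])/k[2]
def fit(obs,z0,x0):  # obs: list (cam, local pt, px)
    def place(q,P): return np.c_[Ro.from_euler("z",q[2]).apply(P)[:,:2]+q[:2],np.array(P)[:,2]+z0]
    def f(q): return np.concatenate([(proj(c,place(q,np.array([P],float)))[0]-px) for c,P,px in obs])
    s=least_squares(f,x0,x_scale=[100,100,.1],loss="soft_l1")
    return s.x,f(s.x).reshape(-1,2)
E
python3 - <<'E'
import pickle,numpy as np
from h import *
d=pickle.load(open("d0.pkl","rb"));S,D=d["scene"],d["side"]
A=lambda u,v:(200+(u+.5)/4.444-.5,180+(v+.5)/4.446-.5)
B=lambda u,v:(385+(u-419.5)/3-.5,155+(v+.5)/3-.5)
C=lambda u,v:(335+(u+.5)/2.857-.5,205+(v-299.5)/2.857-.5)
E=lambda u,v:(195+(u-419.5)/3.333-.5,120+(v-299.5)/3.333-.5)
np.set_printoptions(precision=2,suppress=True)
press=[(S,p,A(*q)) for p,q in [((-18,16,155),(303,66)),((18,16,155),(299,97)),((18,16,130),(299,122)),((-55,40,15),(354,135)),((20,-125,15),(122,212)),
 ((-22,14,60),(312,137)),((22,14,60),(311,190)),((22,-14,60),(270,190)),((0,0,213),(270,38))]]+[(D,p,C(*q)) for p,q in
 [((-22,14,60),(60,440)),((22,14,60),(88,420)),((22,-14,60),(108,433)),((-22,-14,60),(83,456)),((0,0,213),(92,330)),((-55,40,15),(22,470)),((55,-175,15),(243,540)),((-55,-175,15),(170,597)),((-18,16,155),(68,374))]]
rack=[(S,p,B(*q)) for p,q in [((-132,0,25),(477,93)),((132,30,83),(570,258)),((-132,30,83),(517,62))]]+[(D,p,E(*q)) for p,q in
 [((-132,0,25),(547,578)),((132,0,25),(738,470)),((-132,30,83),(515,518)),((132,30,83),(717,412))]]
tb=[(S,p,B(*q)) for p,q in [((-33,-95,16),(450,198)),((33,-95,16),(454,242)),((-20,-75,16),(471,206)),((20,-75,16),(474,239))]]+[(D,p,E(*q)) for p,q in
 [((-33,-95,16),(697,520)),((33,-95,16),(747,493)),((33,-75,16),(736,487)),((-20,-75,16),(695,508))]]
for n,o,z in [("press",press,0),("rack",rack,0),("tbar",tb,25)]:
    q,r=fit(o,z,[500,-100 if n=="press" else 250,0]);print(n,q);print(r.round(1).tolist())
print("roll top",ray(S,(326,248),38),ray(D,(347,205),38))
print("driver handle/tip",ray(S,(319,194),13),ray(S,(322,166),8),ray(D,(297,251),13),ray(D,(256,270),8))
print("bin",ray(S,(255,177),40),ray(D,(329,306),40))
E
```

```text
press [ 547.09 -182.74   -0.05]
[[-0.1, -1.0], [-0.1, 1.7], [0.6, 0.8], [0.0, -0.5], [0.4, 0.7], [-0.1, -0.5], [-0.9, -0.9], [-0.4, -1.0], [-0.5, -1.7], [0.0, -0.4], [1.1, -0.8], [0.8, 0.1], [-1.3, -0.4], [0.5, -0.9], [-1.3, -0.3], [1.3, -0.2], [0.1, 1.5], [-0.9, -1.2]]
rack [542.16 301.3    0.02]
[[0.6, -1.4], [0.0, 0.3], [-0.8, -1.9], [-1.1, -0.3], [0.6, -2.0], [0.6, 0.5], [0.5, -0.9]]
tbar [605.15 331.87  -0.08]
[[0.9, -1.5], [1.3, 1.4], [0.4, -0.5], [0.6, -0.9], [0.3, 1.2], [0.8, 1.6], [0.8, 0.6], [0.8, 0.4]]
roll top [660.07   7.58  38.  ] [672.65  12.23  38.  ]
driver handle/tip [432.79  -2.71  13.  ] [300.79  14.9    8.  ] [434.2   -9.46  13.  ] [300.61  21.12   8.  ]
bin [ 370.12 -224.99   40.  ] [ 353.16 -235.97   40.  ]
```

Emit:
{"op": "jog_arm", "data": {
  "deltas": [
    [[-1, -0.12, 0], 0],
    [[-1, -0.12, 0], 0],
    [[-1, -0.12, 0], 0],
    [[-1, -0.12, 0], 0],
    [[-1, -0.12, 0], 0],
    [[-1, -0.12, 0], 0],
    [[-1, -0.12, 0], 0],
    [[-1, -0.12, 0], 0],
    [[-1, -0.12, 0], 0],
    [[-1, -0.12, 0], 0],
    [[-1, -0.12, 0], 0],
    [[-1, -0.12, 0], 0],
    [[-1, -0.12, 0], 0],
    [[-1, -0.12, 0], 0],
    [[-1, -0.12, 0], 0],
    [[-1, -0.12, 0], 0],
    [[-1, -0.12, 0], 0],
    [[-1, -0.12, 0], 0],
    [[-1, -0.12, 0], 0],
    [[-1, -0.12, 0], 0]
  ],
  "grip": -1
}}

```text
clock: 2.65
ee_pos: [557.2, 279.1, 256.3]
tcp_rot: [3.141, 0.0, 2.735]
ft_force: [-0.9, 0.6, -0.2]
finger_gap: 85.5
grasp_force: 0.0
```

Emit:
{"op": "jog_arm", "data": {
  "deltas": [
    [[-1, -0.12, 0], 0],
    [[-1, -0.12, 0], 0],
    [[-0.4, 0, 0], -1],
    [[0, 0, 0], -1],
    [[0, 0, 0], -1],
    [[0, 0, 0], -1],
    [[0, 0, 0], -1],
    [[0, 0, 0], -1],
    [[0, 0, 0], -1],
    [[0, 0, 0], -1],
    [[0, 0, 0], -1],
    [[0, 0, 0], -1],
    [[0, 0, 0], -1],
    [[0, 0, 0], -1],
    [[0, 0, 0], -1],
    [[0, 0, 0], -1],
    [[0, 0, 0], -1],
    [[0, 0, 0], -1],
    [[0, 0, 0], -1],
    [[0, 0, 0], -1]
  ]
}}

```text
clock: 5.15
ee_pos: [598.8, 256.1, 256.3]
tcp_rot: [-3.142, 0.0, -1.66]
ft_force: [0.0, 0.6, -0.5]
finger_gap: 85.4
grasp_force: 0.0
```

```bash
python3 - <<'E'
from bench import bot
import cv2,pickle,numpy as np
from h import *
r=bot.get_image("wrist");pickle.dump(r,open("w1.pkl","wb"))
s=bot.get_state();print(s["clock"],s["ee_pos"],s["tcp_rot"],s["joint_positions"],r["xyz"],r["orientation"])
cv2.imwrite("pics/w1.png",cv2.resize(r["image"][100:400,130:530,::-1],(800,600),interpolation=cv2.INTER_CUBIC))
E
```

```text
5.2 [598.82639648 256.11580153 256.26621524] [-3.14157047e+00  5.93467716e-05 -1.65590150e+00] [ 2.86556084e-01  5.81339457e-01  1.13531865e+00  4.77467204e-05
  1.42489233e+00 -2.76993833e+00] [592.2525582  189.0642371  372.61338133] [2.87319492e+00 2.45020969e-04 3.05217366e+00]
```

View pics/w1.png

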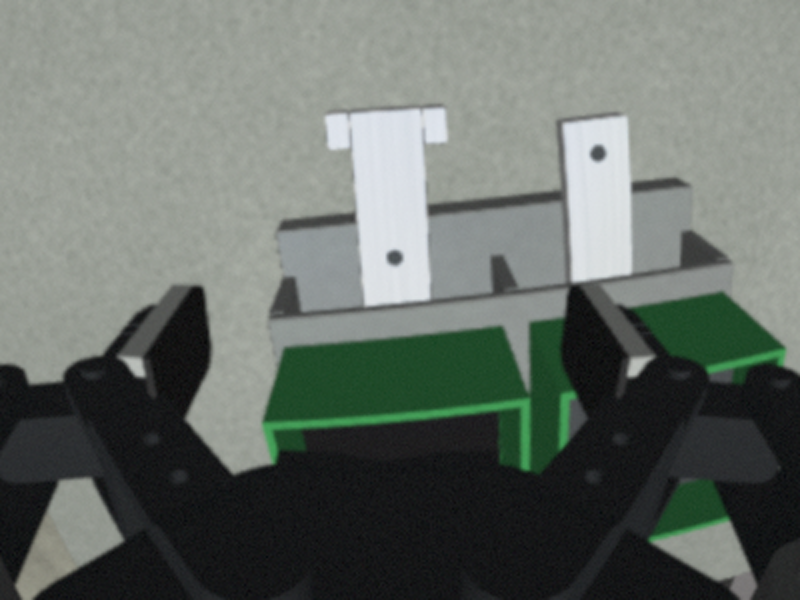

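The wrist view shows the T-bar with its T corners at crop (328,114) and (444,108), its hole at (394,258), and side edges running from (352,145)/(424,145) to (365,305)/(430,300).

```bash
python3 - <<'E'
import pickle,numpy as np
from h import *
np.set_printoptions(precision=1,suppress=True)
r=pickle.load(open("w1.pkl","rb"))
for n,u,v,z in [("TL",328,114,41),("TR",444,108,41),("TLb",331,149,41),("TRb",447,141,41),("L1",354,150,41),("L2",365,305,41),("R1",424,145,41),("R2",430,300,41),("hole",394,258,41),("lipL",281,235,25),("lipR",690,187,25),("roofL",272,318,83),("roofR",731,264,83)]:
    print(n,ray(r,(130+(u+.5)/2-.5,100+(v+.5)/2-.5),z,True))
E
```

```text
TL [627.6 232.8  41. ]
TR [564.9 235.1  41. ]
TLb [628.1 252.2  41. ]
TRb [564.5 253.4  41. ]
L1 [615.6 253.9  41. ]
L2 [618.8 347.   41. ]
R1 [577.3 254.5  41. ]
R2 [580.3 347.3  41. ]
hole [599.2 318.7  41. ]
lipL [665.8 304.5  25. ]
lipR [409.  297.3  25. ]
roofL [665.3 331.   83. ]
roofR [408.9 327.   83. ]
```

Emit:
{"op": "jog_arm", "data": {
  "deltas": [
    [[-0.59, 0.115, 0], 0],
    [[0, 0, 0], -0.48],
    [[0, 0, 1], 0],
    [[0, 0, 1], 0],
    [[0, 0, 1], 0],
    [[0, 0, 1], 0],
    [[0, 0, 1], 0],
    [[0, 0, 1], 0],
    [[0, 0, 1], 0],
    [[0, 0, 1], 0],
    [[0, 0, 1], 0],
    [[0, 0, 0.8], 0],
    [[0, 0, 0.4], 0],
    [[0, 0, 0], 0]
  ]
}}

```text
clock: 6.95
ee_pos: [597.0, 268.5, 52.0]
tcp_rot: [3.141, -0.0, -1.614]
ft_force: [0.1, 0.3, 0.2]
finger_gap: 85.7
grasp_force: 0.0
```

Emit:
{"op": "jog_arm", "data": {
  "deltas": [
    [[0, 0, 0], 0],
    [[0, 0, 0], 0],
    [[0, 0, 0], 0],
    [[0, 0, 0], 0],
    [[0, 0, 0], 0],
    [[0, 0, 0], 0],
    [[0, 0, 0], 0],
    [[0, 0, 0], 0]
  ],
  "grip": 1,
  "grip_force": 80
}}

```text
clock: 7.95
ee_pos: [597.4, 268.5, 53.3]
tcp_rot: [-3.14, 0.0, -1.613]
ft_force: [-1.4, -0.8, 6.6]
finger_gap: 37.5
grasp_force: 82.9
```

```bash
python3 - <<'E'
from bench import bot
import cv2,pickle
r=bot.get_image("wrist");pickle.dump(r,open("w2.pkl","wb"))
s=bot.get_state();print(s["clock"],s["ee_pos"],s["tcp_rot"],s["ft_force"],s["moment"],s["finger_gap"],s["grasp_force"])
cv2.imwrite("pics/w2.png",r["image"][:,:,::-1])
E
```

```text
8.0 [597.43431081 268.47976638  53.27669457] [-3.14032285e+00  4.78684580e-04 -1.61317742e+00] [-1.4877765  -0.99089183  6.2761983 ] [-0.05941519  0.21911655  0.02444072] 37.62446139624796 82.86646127700806
```

View pics/w2.png

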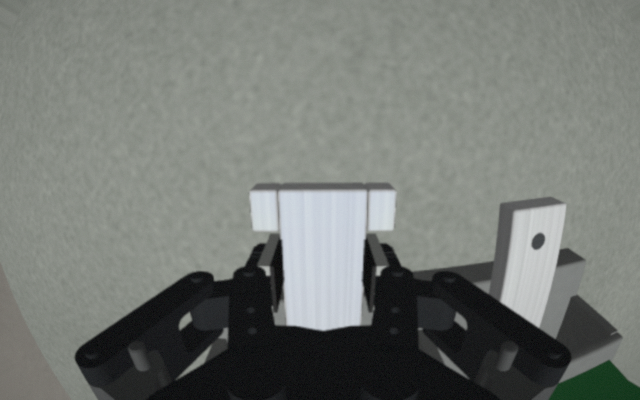

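The bar is gripped at its neck (image centre). I'll lift it slightly, pull it out and lower it towards the bench.

Emit:
{"op": "jog_arm", "data": {
  "deltas": [
    [[0, 0, -0.2], 0],
    [[0, 0, -0.2], 0],
    [[0.4, 0, 0], 0],
    [[0.6, 0, 0], 0],
    [[0.7, 0, 0], 0],
    [[0.7, 0, 0], 0],
    [[0.7, 0, 0], 0],
    [[0.7, 0, 0], 0],
    [[0.7, 0, 0], 0],
    [[0.7, 0, 0], 0],
    [[0.7, 0, 0], 0],
    [[0.7, 0, 0], 0],
    [[0.7, 0, 0], 0],
    [[0.7, 0, 0], 0],
    [[0.7, 0.5, 0], 0],
    [[0.6, 0.7, 0], 0],
    [[0.4, 0.5, 0], 0],
    [[0, 0.25, 0], 0],
    [[0, 0, 0], 0]
  ]
}}

```text
clock: 10.38
ee_pos: [549.9, 76.5, 60.4]
tcp_rot: [-3.141, 0.0, -1.613]
ft_force: [-0.4, -0.4, -2.7]
finger_gap: 37.7
grasp_force: 82.0
```

```bash
python3 - <<'E'
from bench import bot
import cv2,numpy as np
a=bot.get_image("side")["image"][100:280,200:440,::-1];b=bot.get_image("wrist")["image"][130:400,200:500,::-1]
s=bot.get_state();print(s["clock"],s["ee_pos"],s["tcp_rot"],s["ft_force"],s["moment"],s["finger_gap"],s["grasp_force"])
cv2.imwrite("pics/c3.png",np.hstack([cv2.resize(a,(400,300)),cv2.resize(b,(333,300))]))
E
```

```text
10.475 [550.38714171  76.58164632  60.44673739] [-3.14070007e+00  1.74646777e-04 -1.61266252e+00] [ 0.78421983  0.0976443  -2.66446159] [-0.20628313  0.03986346  0.00256052] 38.075664606399336 81.97100758552551
```

View pics/c3.png

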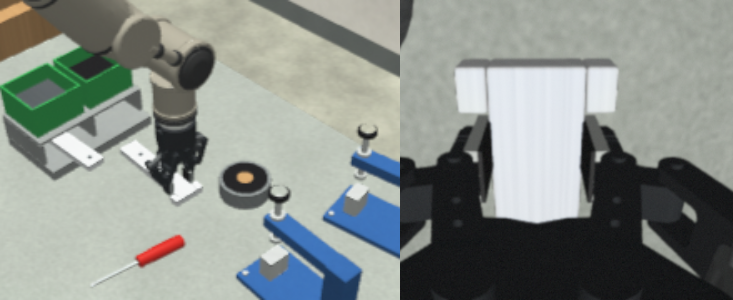

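The bar is out of the rack and held level, clear of the strap roll and screwdriver. I'll lower it onto the bench.

Emit:
{"op": "jog_arm", "data": {
  "deltas": [
    [[0, 0, 0.5], 0],
    [[0, 0, 0.5], 0],
    [[0, 0, 0.3], 0],
    [[0, 0, 0.1], 0],
    [[0, 0, 0], 0]
  ]
}}

```text
clock: 11.1
ee_pos: [549.9, 76.2, 32.2]
tcp_rot: [3.141, 0.0, -1.613]
ft_force: [0.2, -0.9, -2.2]
finger_gap: 37.4
grasp_force: 82.0
```

Emit:
{"op": "jog_arm", "data": {
  "deltas": [
    [[0, 0, 0.1], 0],
    [[0, 0, 0.05], 0],
    [[0, 0, 0], 0]
  ]
}}

```text
clock: 11.48
ee_pos: [550.0, 76.2, 29.4]
tcp_rot: [-3.141, 0.0, -1.613]
ft_force: [-0.1, -0.1, -2.4]
finger_gap: 37.8
grasp_force: 82.0
```

Emit:
{"op": "jog_arm", "data": {
  "deltas": [
    [[0, 0, 0.06], 0],
    [[0, 0, 0.04], 0],
    [[0, 0, 0], 0]
  ]
}}

```text
clock: 11.85
ee_pos: [550.1, 76.2, 28.5]
tcp_rot: [-3.141, 0.0, -1.613]
ft_force: [-3.6, -0.8, 8.3]
finger_gap: 37.9
grasp_force: 83.2
```

Emit:
{"op": "jog_arm", "data": {
  "deltas": [
    [[0, 0, 0], 0],
    [[0, 0, 0], 0],
    [[0, 0, 0], 0],
    [[0, 0, 0], 0],
    [[0, 0, -0.5], 0],
    [[0, 0, -1], 0],
    [[0, 0, -1], 0],
    [[-0.8, 0, -1], 0],
    [[-1, 0, -1], 0],
    [[-1, 0, -1], 0],
    [[-1, 0, -0.5], 1],
    [[0, 0, 0], 1],
    [[0, 0, 0], 1],
    [[0, 0, 0], 1],
    [[0, 0, 0], 1],
    [[0, 0, 0], 1],
    [[0, 0, 0], 1],
    [[0, 0, 0], 1],
    [[0, 0, 0], 1],
    [[0, 0, 0], 1]
  ],
  "grip": -1
}}

```text
clock: 14.35
ee_pos: [553.1, 152.2, 148.0]
tcp_rot: [-3.141, 0.001, -2.664]
ft_force: [-0.7, -0.1, -0.3]
finger_gap: 85.5
grasp_force: 0.0
```

Emit:
{"op": "jog_arm", "data": {
  "deltas": [
    [[0, 0, 0], 1],
    [[0, 0, 0], 1],
    [[0, 0, 0], 1],
    [[0, 0, 0], 1],
    [[0, 0, 0], 1],
    [[0, 0, 0], 1],
    [[0, 0, 0], 1],
    [[0, 0, 0], 1],
    [[0, 0, 0], 1],
    [[0, 0, 0], 1],
    [[0, 0, 0], 1],
    [[0, 0, 0], 1],
    [[0, 0, 0], 1],
    [[0, 0, 0], 1],
    [[0, 0, 0], 1],
    [[0, 0, 0], 1],
    [[0, 0, 0], 1],
    [[0, 0, 0], 1],
    [[0, 0, 0], 1],
    [[0, 0, 0], 1]
  ]
}}

```text
clock: 16.85
ee_pos: [553.1, 152.2, 148.0]
tcp_rot: [3.141, -0.0, 1.525]
ft_force: [0.5, 0.2, 0.3]
finger_gap: 85.4
grasp_force: 0.0
```

```bash
python3 - <<'E'
from bench import bot
import cv2,pickle
d={n:bot.get_image(n) for n in("wrist","scene","side")};pickle.dump(d,open("d4.pkl","wb"))
s=bot.get_state();print(s["clock"],s["ee_pos"],s["tcp_rot"],s["joint_positions"])
r=d["wrist"]
import numpy as np
a=cv2.resize(r["image"][:,100:540,::-1],(660,600),interpolation=cv2.INTER_CUBIC)
cv2.imwrite("pics/w4.png",a)
E
```

```text
17.0 [553.17491245 152.16698356 147.88481026] [ 3.14089150e+00 -1.70501030e-04  1.53020381e+00] [1.34854659e-01 5.33228852e-01 1.53641667e+00 5.18329357e-05
 1.07122699e+00 1.75422423e-01]
```

View pics/w4.png

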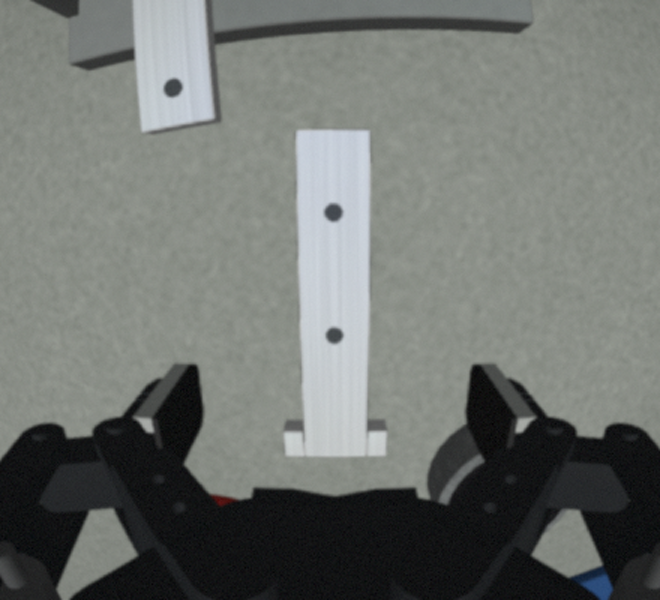

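The T-bar lies cleanly on the bench, with its plain end at crop (297..370,130) and its T face at (286..386,456). Before grasping it I'll get one empty-handed wrist look at the press.

Emit:
{"op": "jog_arm", "data": {
  "deltas": [
    [[-0.6, 0, -1], 0],
    [[-1, 0, -1], 0],
    [[-1, 0, -1], 0],
    [[-1, 0, -1], 0],
    [[-1, 0, -1], 0],
    [[-1, 0, -1], 0],
    [[-1, 0, -1], 0],
    [[-1, 0, 0], 0],
    [[-1, 0, 0], 0],
    [[-1, 0, 0], 0],
    [[-1, 0, 0], 0],
    [[-1, 0, 0], 0],
    [[-0.6, 0, 0], 0],
    [[0, 0, 0], 0]
  ]
}}

```text
clock: 18.75
ee_pos: [542.7, -92.5, 287.2]
tcp_rot: [-3.142, -0.0, 1.527]
ft_force: [0.2, 0.6, 0.1]
finger_gap: 85.4
grasp_force: 0.0
```

```bash
python3 - <<'E'
from bench import bot
import cv2,pickle
from h import *
np.set_printoptions(precision=1,suppress=True)
r=bot.get_image("wrist");pickle.dump(r,open("w5.pkl","wb"))
s=bot.get_state();print(s["clock"],s["ee_pos"],s["tcp_rot"])
cv2.imwrite("pics/w5.png",cv2.resize(r["image"][140:400,200:500,::-1],(690,598),interpolation=cv2.INTER_CUBIC))
w=pickle.load(open("d4.pkl","rb"))["wrist"]
for n,u,v,z in [("P1",297,130,16),("P2",370,130,16),("T1",286,456,0),("T2",386,456,0),("e1",303,440,16),("e2",367,440,16),("h1",333,212,16),("h2",334,335,16)]:
    print(n,ray(w,(100+(u+.5)/1.5-.5,(v+.5)/1.5-.5),z,True))
E
```

```text
18.8 [542.8 -91.8 287.2] [-3.1 -0.   1.5]
P1 [537.2 241.6  16. ]
P2 [575.6 239.8  16. ]
T1 [514.1  33.2   0. ]
T2 [582.7  29.9   0. ]
e1 [528.5  56.7  16. ]
e2 [568.9  54.8  16. ]
h1 [554.1 196.6  16. ]
h2 [551.4 127.   16. ]
```

View pics/w5.png

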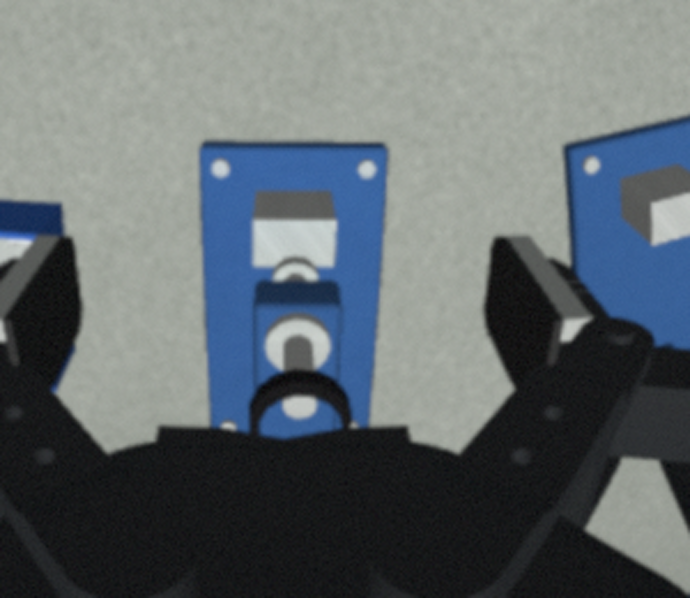

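The wrist view shows the anvil's front edge at crop (251..338,219) and its back edge at about (251..334,267). The base front corners are at (203,146) and (386,147), and the arm end's top edge is at (256..340,304).

```bash
python3 - <<'E'
import pickle
from h import *
np.set_printoptions(precision=1,suppress=True)
r=pickle.load(open("w5.pkl","rb"))
P={}
for n,u,v,z in [("A--+",251,219,60),("A+ +",338,219,60),("A- -",251,266,60),("A+ -",335,268,60),("B-",203,148,15),("B+",386,149,15),("R-",256,305,155),("R+",340,303,155),("r-",257,285,130),("r+",338,283,130),("rod@155",298,345,155)]:
    print(n,ray(r,(200+(u+.5)/2.3-.5,140+(v+.5)/2.3-.5),z,True))
E
```

```text
A--+ [ 522.3 -167.4   60. ]
A+ + [ 567.7 -169.4   60. ]
A- - [ 520.7 -194.7   60. ]
A+ - [ 565.6 -198.    60. ]
B- [ 494.4 -141.1   15. ]
B+ [ 599.2 -146.3   15. ]
R- [ 528.3 -165.4  155. ]
R+ [ 561.7 -166.1  155. ]
r- [ 527.7 -169.5  130. ]
r+ [ 562.6 -170.2  130. ]
rod@155 [ 544.3 -185.1  155. ]
```

Emit:
{"op": "jog_arm", "data": {
  "deltas": [
    [[0.85, -0.03, 0], 0],
    [[1, 0, 0.5], 0],
    [[1, 0, 0.5], 0],
    [[1, 0, 0.5], 0],
    [[1, 0, 0.5], 0],
    [[1, 0, 0.5], 0],
    [[1, 0, 0.5], 0],
    [[1, 0, 0.5], 0],
    [[1, 0, 0.5], 0],
    [[1, 0, 0.5], 0],
    [[1, 0, 0.5], 0],
    [[1, 0, 0.5], 0],
    [[1, 0, 0.5], 0],
    [[1, 0, 0.5], 0],
    [[1, 0, 0.5], 0],
    [[0.8, 0, 1], 0],
    [[0, 0, 1], 0],
    [[0, 0, 1], 0],
    [[0, 0, 1], 0],
    [[0, 0, 1], 0]
  ]
}}

```text
clock: 21.3
ee_pos: [555.1, 221.4, 45.5]
tcp_rot: [-3.141, 0.0, 1.528]
ft_force: [-0.1, 0.1, -0.1]
finger_gap: 85.6
grasp_force: 0.0
```

Emit:
{"op": "jog_arm", "data": {
  "deltas": [
    [[0, 0, 0.6], 0],
    [[0, 0, 0.3], 0],
    [[0, 0, 0], 0]
  ]
}}

```text
clock: 21.68
ee_pos: [555.4, 221.2, 29.1]
tcp_rot: [-3.141, -0.0, 1.528]
ft_force: [0.1, -0.0, 1.5]
finger_gap: 85.5
grasp_force: 0.0
```

Emit:
{"op": "jog_arm", "data": {
  "deltas": [
    [[0, 0, 0], 0],
    [[0, 0, 0], 0],
    [[0, 0, 0], 0],
    [[0, 0, 0], 0],
    [[0, 0, 0], 0],
    [[0, 0, 0], 0],
    [[0, 0, 0], 0],
    [[0, 0, 0], 0]
  ],
  "grip": 1,
  "grip_force": 90
}}

```text
clock: 22.68
ee_pos: [556.0, 221.3, 30.4]
tcp_rot: [3.14, -0.001, 1.528]
ft_force: [-1.1, 0.1, 5.4]
finger_gap: 37.0
grasp_force: 91.0
```

```bash
python3 - <<'E'
from bench import bot
import cv2,pickle
from h import *
r=bot.get_image("wrist")
s=bot.get_state();print(s["clock"],s["ee_pos"],s["tcp_rot"],s["ft_force"],s["finger_gap"],s["grasp_force"])
cv2.imwrite("pics/w6.png",cv2.resize(r["image"][100:400,170:470,::-1],(600,600),interpolation=cv2.INTER_CUBIC))
pickle.dump(r,open("w6.pkl","wb"))
E
```

```text
22.725 [555.98278689 221.24720215  30.38178398] [ 3.13994475e+00 -6.11316575e-04  1.52826667e+00] [-1.25235665 -0.79495233  6.56474466] 37.69094828134957 91.01850271224976
```

View pics/w6.png

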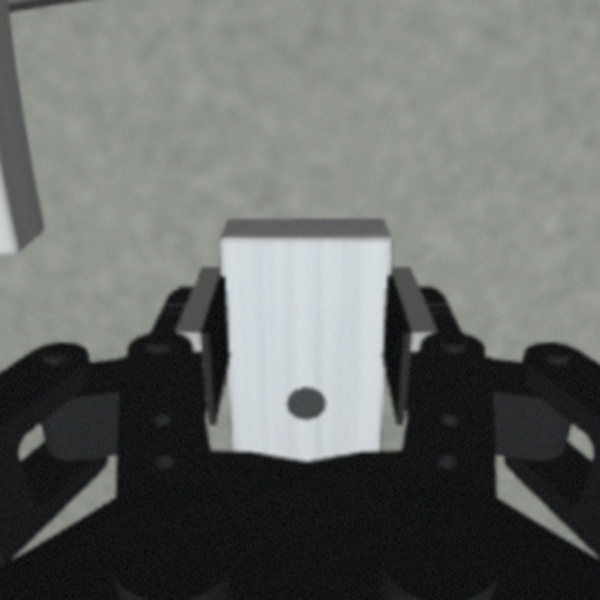

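The bar is gripped squarely near its plain end (end edge at crop (222..391,237)). I'll compute the transfer from it.

```bash
python3 - <<'E'
import pickle
from h import *
r=pickle.load(open("w6.pkl","rb"))
p=[ray(r,(170+(u+.5)/2-.5,100+(v+.5)/2-.5),16,True) for u,v in [(222,237),(391,237),(306,403)]];print(p)
end=(p[0]+p[1])[:2]/2
for yaw in(-.042,):
    o=end-105*np.array([-np.sin(yaw),np.cos(yaw)]);t=np.array([544.4,-182.6])-o;print(o,t)
    y=1.528;print(t@[np.cos(y),np.sin(y)]/20,t@[np.sin(y),-np.cos(y)]/20)
E
```

```text
[array([537.44335326, 242.97063053,  16.        ]), array([575.47220892, 241.31569399,  16.        ]), array([554.43372431, 197.49194996,  16.        ])]
[552.04907751 137.23575865] [  -7.64907751 -319.83575865]
-15.993508108310412 0.30207719648641973
```

Emit:
{"op": "jog_arm", "data": {
  "deltas": [
    [[0, 0, -0.3], 0],
    [[0, 0, -0.7], 0],
    [[0, 0, -1], 0],
    [[0, 0, -0.9], 0],
    [[0, 0, -0.6], 0],
    [[0, 0, 0], 0]
  ]
}}

```text
clock: 23.48
ee_pos: [556.0, 221.3, 100.5]
tcp_rot: [3.139, -0.001, 1.528]
ft_force: [-0.1, -0.3, -1.3]
finger_gap: 37.7
grasp_force: 90.5
```

Emit:
{"op": "jog_arm", "data": {
  "deltas": [
    [[-0.4, 0, 0], 0.05],
    [[-0.8, 0.1, 0], 0],
    [[-1, 0.1, 0], 0],
    [[-1, 0.1, 0], 0],
    [[-1, 0, 0], 0],
    [[-1, 0, 0], 0],
    [[-1, 0, 0], 0],
    [[-1, 0, 0], 0],
    [[-1, 0, 0], 0],
    [[-1, 0, 0], 0],
    [[-0.8, 0, 0], 0],
    [[-0.4, 0, 0], 0],
    [[0, 0, 0], 0]
  ]
}}

```text
clock: 25.1
ee_pos: [551.6, 12.7, 99.3]
tcp_rot: [-3.142, -0.0, 1.522]
ft_force: [-0.6, -0.0, -2.7]
finger_gap: 37.2
grasp_force: 90.5
```

Emit:
{"op": "jog_arm", "data": {
  "deltas": [
    [[-0.4, 0, 0], 0],
    [[-0.6, 0, 0], 0],
    [[-0.6, 0, 0], 0],
    [[-0.6, 0, 0], 0],
    [[-0.6, 0, 0], 0],
    [[-0.6, 0, 0], 0],
    [[-0.6, 0, 0], 0],
    [[-0.4, 0, 0], 0],
    [[-0.2, 0, 0], 0],
    [[0, 0, 0], 0]
  ]
}}

```text
clock: 26.35
ee_pos: [547.2, -78.9, 99.3]
tcp_rot: [3.142, -0.0, 1.523]
ft_force: [0.1, 0.4, -3.0]
finger_gap: 37.3
grasp_force: 90.5
```

Emit:
{"op": "jog_arm", "data": {
  "deltas": [
    [[-0.4, 0.06, 0], 0],
    [[-0.4, 0.06, 0], 0],
    [[-0.18, 0, 0], 0],
    [[0, 0, 0.15], 0],
    [[0, 0, 0.15], 0],
    [[0, 0, 0], 0],
    [[0, 0, 0], 0]
  ]
}}

```text
clock: 27.22
ee_pos: [548.7, -98.4, 93.3]
tcp_rot: [-3.142, -0.0, 1.523]
ft_force: [-0.1, 0.2, -2.1]
finger_gap: 37.0
grasp_force: 90.5
```

Emit:
{"op": "jog_arm", "data": {
  "deltas": [
    [[0, 0, 0.05], 0],
    [[0, 0, 0.05], 0],
    [[0, 0, 0], 0],
    [[0, 0, 0], 0]
  ]
}}

```text
clock: 27.72
ee_pos: [548.7, -98.5, 91.4]
tcp_rot: [3.141, -0.0, 1.523]
ft_force: [0.9, -0.3, -2.4]
finger_gap: 37.3
grasp_force: 90.6
```

```bash
python3 - <<'E'
from bench import bot
import cv2,numpy as np
a=bot.get_image("side")["image"][200:310,330:440,::-1];b=bot.get_image("scene")["image"][180:260,190:320,::-1]
s=bot.get_state();print(s["clock"],s["ee_pos"],s["ft_force"],s["moment"])
cv2.imwrite("pics/c7.png",np.hstack([cv2.resize(a,(400,400),interpolation=cv2.INTER_CUBIC),cv2.resize(b,(400,246),interpolation=cv2.INTER_CUBIC)[:246].copy() if 0 else np.vstack([cv2.resize(b,(400,246),interpolation=cv2.INTER_CUBIC),np.zeros((154,400,3),np.uint8)])]))
E
```

```text
27.825 [548.69351692 -98.54324649  91.35866094] [-0.12279928  0.12178518 -1.24096687] [ 0.23771885 -0.00765246 -0.00273816]
```

Emit:
{"op": "jog_arm", "data": {
  "deltas": [
    [[0, 0, 0.05], 0],
    [[0, 0, 0], 0],
    [[0, 0, 0], 0]
  ]
}}

```text
clock: 28.2
ee_pos: [548.8, -98.5, 90.4]
tcp_rot: [3.141, -0.0, 1.523]
ft_force: [-0.2, 1.4, -0.2]
finger_gap: 37.4
grasp_force: 90.8
```

Emit:
{"op": "jog_arm", "data": {
  "deltas": [
    [[0, 0, 0.04], 0],
    [[0, 0, 0], 0],
    [[0, 0, 0], 0]
  ]
}}

```text
clock: 28.58
ee_pos: [548.8, -98.4, 89.7]
tcp_rot: [3.141, -0.0, 1.523]
ft_force: [0.3, 2.7, 2.8]
finger_gap: 37.2
grasp_force: 91.0
```

Emit:
{"op": "jog_arm", "data": {
  "deltas": [
    [[0, 0, -0.02], 0],
    [[0, 0, 0], 0],
    [[0, 0, 0], 0]
  ],
  "grip_force": 20
}}

```text
clock: 28.95
ee_pos: [548.7, -98.5, 89.9]
tcp_rot: [3.141, -0.0, 1.523]
ft_force: [-0.5, 3.2, 2.3]
finger_gap: 37.0
grasp_force: 91.0
```

Emit:
{"op": "jog_arm", "data": {
  "deltas": [
    [[0, 0, 0], 0],
    [[0, 0, 0], 0],
    [[0, 0, 0], 0],
    [[0, 0, 0], 0],
    [[0, 0, 0], 0],
    [[0, 0, 0], 0]
  ],
  "grip": -1
}}

```text
clock: 29.7
ee_pos: [548.6, -98.5, 89.9]
tcp_rot: [3.142, -0.0, 1.523]
ft_force: [0.1, -0.9, 0.7]
finger_gap: 85.6
grasp_force: 0.0
```

```bash
python3 - <<'E'
from bench import bot
import cv2,pickle
w=bot.get_image("wrist");r=w["image"];a=bot.get_image("side")["image"][190:310,330:450,::-1];b=bot.get_image("scene")["image"][180:260,190:320,::-1]
pickle.dump(w,open("w8.pkl","wb"))
s=bot.get_state();print(s["clock"],s["ee_pos"],s["ft_force"],s["finger_gap"])
import numpy as np
M=np.zeros((600,800,3),np.uint8);c=cv2.INTER_CUBIC
M[:300,:300]=cv2.resize(a,(300,300),interpolation=c);M[300:,:480]=cv2.resize(b,(480,300),interpolation=c);M[:300,320:800]=cv2.resize(r[:,:,::-1],(480,300),interpolation=c)
cv2.imwrite("pics/c8.png",M)
E
```

```text
29.85 [548.65872839 -98.50463684  89.8917851 ] [-0.8399734   0.39867506 -0.3794541 ] 85.55594810473589
```

View pics/c8.png

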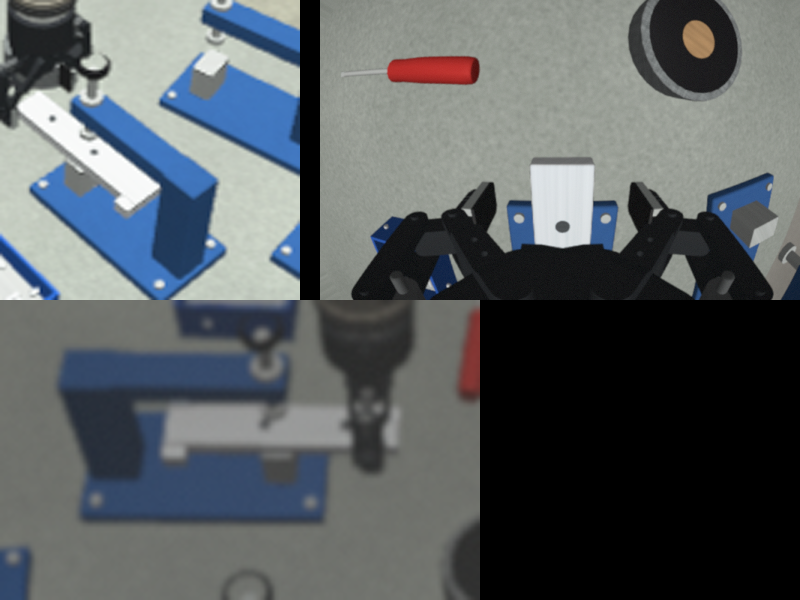

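The bar lies level on the anvil under the foot, T end towards the column. All bystanders are untouched. I'll raise the arm, shut the gripper, and go over the plunger head.

Emit:
{"op": "jog_arm", "data": {
  "deltas": [
    [[0, 0, -0.3], 0],
    [[0, 0, -0.7], 0],
    [[0, 0, -1], 0],
    [[0, 0, -1], 0],
    [[0, 0, -1], 0],
    [[0, 0, -1], 0],
    [[0, 0, -1], 0],
    [[0, 0, -1], 0],
    [[0, 0, -1], 0],
    [[0, 0, -0.5], 0],
    [[0, 0, 0], 0]
  ]
}}

```text
clock: 31.22
ee_pos: [548.8, -98.6, 260.8]
tcp_rot: [3.14, 0.0, 1.523]
ft_force: [0.6, 0.7, 0.5]
finger_gap: 85.5
grasp_force: 0.0
```

Emit:
{"op": "jog_arm", "data": {
  "deltas": [
    [[0, 0, 0], 0],
    [[0, 0, 0], 0],
    [[-0.5, -0.01, 0], 0],
    [[-0.9, 0, 0], 0],
    [[-0.9, 0, 0], 0],
    [[-0.9, 0, 0], 0],
    [[-0.7, 0, 0], 0],
    [[-0.31, 0, 0], 0],
    [[0, 0, 0.5], 0],
    [[0, 0, 0], 0]
  ],
  "grip": 1
}}

```text
clock: 32.48
ee_pos: [543.9, -181.9, 248.6]
tcp_rot: [-3.139, -0.001, 1.524]
ft_force: [-0.3, 0.1, 0.3]
finger_gap: 0.1
grasp_force: 0.0
```

```bash
python3 - <<'E'
import pickle
from bench import bot
from h import *
w=pickle.load(open("w8.pkl","rb"))
e=sum(ray(w,((u-320)*4/3,v*4/3),76,True) for u,v in [(531,165),(594,165)])/2
print("plain end",e,"origin",e[:2]-105*np.array([.047,1]))
s=bot.get_state();print(s["clock"],s["ee_pos"],s["ft_force"])
E
```

```text
plain end [549.3563237  -78.31555971  76.        ] origin [ 544.4213237  -183.31555971]
32.475 [ 543.93403658 -181.90352544  248.6076451 ] [-0.26846437  0.1109134   0.30800448]
```

Emit:
{"op": "jog_arm", "data": {
  "deltas": [
    [[0, 0, 0.3], 0],
    [[0, 0, 0.2], 0],
    [[0, 0, 0.2], 0],
    [[0, 0, 0.2], 0],
    [[0, 0, 0.2], 0],
    [[0, 0, 0.2], 0],
    [[0, 0, 0.1], 0],
    [[0, 0, 0], 0],
    [[0, 0, 0], 0]
  ]
}}

```text
clock: 33.6
ee_pos: [544.5, -182.5, 222.1]
tcp_rot: [3.141, -0.0, 1.523]
ft_force: [-2.3, 3.9, 5.5]
finger_gap: -0.1
grasp_force: 2.5
```

Emit:
{"op": "jog_arm", "data": {
  "deltas": [
    [[0, 0, 0.1], 0],
    [[0, 0, 0.06], 0],
    [[0, 0, 0], 0],
    [[0, 0, 0], 0]
  ]
}}

```text
clock: 34.1
ee_pos: [544.5, -182.6, 219.0]
tcp_rot: [3.141, -0.0, 1.523]
ft_force: [-0.5, 2.9, 5.5]
finger_gap: -0.4
grasp_force: 2.8
```

Emit:
{"op": "jog_arm", "data": {
  "deltas": [
    [[0, 0, 0.1], 0],
    [[0, 0, 0.05], 0],
    [[0, 0, 0], 0],
    [[0, 0, 0], 0]
  ]
}}

```text
clock: 34.6
ee_pos: [544.5, -182.5, 216.1]
tcp_rot: [3.141, -0.0, 1.523]
ft_force: [-1.7, 3.4, 6.9]
finger_gap: -0.2
grasp_force: 3.1
```

Emit:
{"op": "jog_arm", "data": {
  "deltas": [
    [[0, 0, 0.04], 0],
    [[0, 0, 0], 0],
    [[0, 0, 0], 0]
  ]
}}

```text
clock: 34.98
ee_pos: [544.6, -182.6, 216.0]
tcp_rot: [3.14, 0.0, 1.523]
ft_force: [-2.3, 4.0, 11.0]
finger_gap: -0.0
grasp_force: 5.1
```

Emit:
{"op": "jog_arm", "data": {
  "deltas": [
    [[0, 0, 0.06], 0],
    [[0, 0, 0.04], 0],
    [[0, 0, 0], 0],
    [[0, 0, 0], 0],
    [[0, 0, 0], 0]
  ]
}}

```text
clock: 35.6
ee_pos: [544.6, -182.6, 215.9]
tcp_rot: [3.139, 0.001, 1.523]
ft_force: [-6.5, 5.2, 21.4]
finger_gap: -0.1
grasp_force: 10.6
```

21 N with no further travel: the foot stands firmly on the bar. I'll release straight up.

Emit:
{"op": "jog_arm", "data": {
  "deltas": [
    [[0, 0, -0.15], 0],
    [[0, 0, -0.2], 0],
    [[0, 0, -0.2], 0],
    [[0, 0, -0.2], 0],
    [[0, 0, -0.2], 0],
    [[0, 0, -0.3], 0],
    [[0, 0, -0.5], 0],
    [[0, 0, -1], 0],
    [[0, 0, -1], 0],
    [[0, 0, -1], 0],
    [[0, 0, 0], 0],
    [[0, 0, 0], 0]
  ]
}}

```text
clock: 37.1
ee_pos: [544.1, -182.7, 307.0]
tcp_rot: [-3.14, -0.0, 1.523]
ft_force: [0.1, -0.6, -0.3]
finger_gap: 0.3
grasp_force: 0.0
```

```bash
python3 - <<'E'
from bench import bot
import cv2,pickle
from h import *
d=pickle.load(open("d4.pkl","rb"));r=bot.get_image("side");i=r["image"]
s=bot.get_state();print(s["clock"],s["ee_pos"],s["ft_force"])
# bright (bar) mask in side view vs predicted outline of bar at estimated pose, level at z 76
o=np.array([544.4,-183]);R=np.array([[np.cos(.047),np.sin(.047)],[-np.sin(.047),np.cos(.047)]])
P=np.array([[-20,105],[20,105],[20,-75],[33,-75],[33,-95],[-33,-95],[-33,-75],[-20,-75]],float)
q=proj(r,np.c_[P@R.T+o,np.full(8,76)])
print(q.round(1).tolist())
m=np.zeros(i.shape[:2],np.uint8);cv2.fillPoly(m,[q.round().astype(int)],255)
b=((i.min(2)>190)*255).astype(np.uint8)
n,l,st,c=cv2.connectedComponentsWithStats(b)
for k in range(1,n):
    ov=((l==k)&(m>0)).sum()
    if ov>20: print(k,st[k],"overlap",ov,"of",(m>0).sum())
print("predicted bbox",cv2.boundingRect(m))
E
```

```text
37.15 [ 544.03470052 -182.5808441   306.76115359] [ 0.37376363  0.24659393 -0.53446033]
[[334.9, 232.6], [344.8, 226.4], [387.9, 260.6], [391.1, 258.3], [396.3, 262.4], [379.8, 274.6], [374.6, 270.3], [377.9, 267.9]]
99 [    3   109   607   291 73624] overlap 717 of 844
predicted bbox (335, 226, 62, 50)
```

```bash
python3 - <<'E'
from bench import bot
import cv2,numpy as np
i=bot.get_image("side")["image"][190:310,330:450,::-1]
a=cv2.resize(cv2.imread("pics/c8.png")[:300,:300],(120,120),interpolation=cv2.INTER_AREA)
for n,(x,y,w,h) in {"T":(38,55,32,32),"anvil":(20,50,30,30)}.items():
    f=lambda m:cv2.cvtColor(m[y:y+h,x:x+w],cv2.COLOR_BGR2GRAY).astype(np.float32)
    A,B=f(a),f(i);print(n,cv2.phaseCorrelate(A,B),np.abs(A-B).mean())
E
```

```text
T ((-0.005994347340802619, 0.013367484033226518), 1.0035090062301606) 2.1796875
anvil ((0.04956053249284409, 0.05470703860528836), 0.9945668488078647) 2.3988888
```

The bar hasn't moved (shift under 0.1 px) and is still level, so I'm handing in.

```bash
python3 -c "
from bench import bot
print(bot.hand_in())"
```

```text
the job is handed in; nothing more can be done
None
```

I handed the job in at about 37 s: the T-bar lies level on the middle of the anvil (about 1 mm off by the wrist camera), T end towards the column, the plunger was pressed onto it with about 21 N and let spring back, and the bystanders were not touched.

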